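Set the roll-top stores before welding

TASK

Welding is about to start at this bench. Roll the yellow store's door fully shut, so that no spatter reaches the finished flanges in it, and roll the blue store's door fully open, so that the nozzles in it are at hand. Leave the grey store's door as it stands.

Things in the scene. Friction and masses are not known exactly. Their poses are not given: they have to be found in the camera images.
- yellow_door (a joint): How far the yellow store's slatted door is rolled open (rad): 0 fully shut (lower edge at the front, on the base), 1.15 fully open (rolled up and back over the rear); starts well open. It turns as one about a level roll axis along the store's width, 30 mm above the bench, stays where it is left and takes about 5 N at the knob to move.
- yellow_knob (a point): Centre of the yellow door's black disc knob, 26 mm across, on a thin fin on the lowest slat, 152 mm from the roll axis; flat faces 16 mm apart, square to y: pinch across y from above; it can turn between the pads. Axes turn with the door; shut: x level to the store's rear, y along the roll axis, z up. The axis lies at x +138, z -64 mm in this frame; opening turns positively about y.
- blue_door (a joint): The same for the blue store's door: 0 fully shut, 1.15 fully open; starts shut or a little ajar. All three stores are alike but for colour, fixed to the bench, fronts facing the robot within 12 degrees: base 240 deep x 144 wide x 28 mm high, half-round cheeks of about 120 mm radius about the roll axis, eight slats between them, outer radius 116 mm.
- blue_knob (a point): Centre of the blue door's disc knob; size, place and axes as on the yellow one. On every store the knob is midway along the slat: 94 mm above the bench at the front when shut (25 degrees above level, seen from the roll axis), and rising along its arc to 182 mm, straight above the axis, when fully open.
- grey_knob (a point): Centre of the disc knob on the bare metal grey store's door, which stands about half open and is to be left alone; size, place and axes as on the yellow one.

How it is judged:
At the end, for the whole second after the job is handed in: The yellow door is within 0.1 rad (15 mm at the knob) of fully shut, the blue door within 0.1 rad of fully open, and the grey door's knob within 15 mm of where it started (value of joint yellow_door below 0.1 rad and value of joint blue_door above 1.05 rad and distance of grey_knob from where it was at the start of the episode below 0.015 m); the robot touches nothing.
It fails at once if the grey store's door is moved by more than 15 mm at its knob (distance of grey_knob from where it was at the start of the episode above 0.015 m).
It also fails if it takes over 48 s, if anything falls off the work surface, if the arm or the gripper's body presses on something with over 40 N, if the wrist force passes 120 N, or if a joint passes its speed limit or range.

ROBOT

A 7-joint arm with a two-finger parallel gripper is mounted at the origin on the work surface. World frame = base frame: x ahead of the robot, y to its left, z up, the work surface at z = 0. Lengths are in m, angles in rad, forces in N, time in s.
With the tool pointing down it reaches from about 0.425 to 0.925 m from the base axis. Payload 6.8 kg.
Tool frame: the origin (TCP) lies at the very end of the fingers, on their centre line; the grasp point (between the pads) lies 19 mm behind it; z points along the fingers, y is the line along which they close (so a half turn about z gives the same grasp; the last joint's range is limited). The gripper opens to 85 mm and grips with 20 to 120 N. Pads are 22 mm wide; open, the fingers measure 114 mm over their backs; the gripper's body (76 mm by 85 mm) begins 54 mm behind the grasp point. The pads swing forward as they close: fully open they stand 13 mm farther back than shut.
Start: joints at [-1.248, 0.477, 0.022, 1.555, -0.011, 1.109, -0.083], TCP at [0.282, 0.613, 0.231] pointing down, gripper open.
Joint ranges: [-2.96, 2.96], [-0.34, 2.1], [-1.41, 1.46], [0.24, 2.44], [-1.37, 4.51], [0.17, 1.92], [-2.96, 2.96]. Speed limits (rad/s): [2.39, 2.39, 3.14, 3.14, 3.14, 3.14, 3.14].

INTERFACE

Orientations are given as a unit quaternion [w, x, y, z].
In Python, from station import readout, viewer, bot gives the robot as it stands. The module is installed in compiled form; this text tells all that it offers.
- The arm moves only by the shell command python3 -m handwheel 'ROWS' [FORCE]. ROWS is JSON, a list of rows, each a list of 3 entries, a list of its own where there are three numbers: the shift along the tool's x, y, z in mm, then the turn, a rotation vector about the tool's x, y, z in degrees, then the gripper command: -1 is fully open, 1 is shut, values between are in proportion. In form: [[[x, y, z], [ax, ay, az], grip], ...]. A call has 1 to 20 rows; each row is the pose to reach, as a shift and turn from the pose commanded when the call began, along the tool's axes at that moment; what a row does not reach only later rows make up. A row lasts 1/12 s, in which the tool goes at most 41.7 mm and 7.16 degrees, less where a joint would pass 70% of its speed; a pose out of reach is approached as far as the arm can. A call with a gripper value outside its range is refused whole. The fingers move at their own pace and stop on an object; FORCE is the grip in N (left out, the last holds). Time passes only in rows, so rows that repeat a pose let the fingers close. It gives the time, the measured TCP pose, the force and the opening at its end, in the units of the state.
- readout.get_obs(): the state, without advancing time (a new reading comes with each control period).
- viewer.read_camera(name): name is "scene" or "top" or "wrist"; returns a dict with "frame" (384x512x3 uint8, red, green, blue), "fx", "fy", "cx", "cy" (pixels), "rvec" (rotation vector, rad) and "tvec" (3), from world to camera coordinates, as OpenCV has them; the wrist camera has in their place "tool_from_camera" (4x4, takes a point from camera to tool coordinates, whose origin is the TCP and whose axes are the flange's). Camera axes: x right, y down, z forward; pixel columns grow to the right and rows downward; lengths in m; the calibration is good to about 2 mm. A picture is of the moment at which its call begins: read the wrist's pose just before it. There is no depth.
- bot.hand_in(): hands the job in, once; it reports no verdict.
Trained networks look in a picture, given as the dict that the camera call returned (one of the last four; its "shot" number tells which), for a name from the list of things; names that differ only in an ending like _2 or _b are one class to them, and where a whole thing is asked for, a point or a joint stands for the part that bears it (a point fixed in the world has none). Each returns a list of dicts, best first, with "score" (0 to 1); they miss things now and then, are a little off and sometimes report something else, mostly with a low value. They report only what shows in the picture. A call takes as long as a camera call.
- viewer.search_frame(picture, target): "rect" ([centre column, centre row, width, height] in pixels, round what is visible of it).
- viewer.outline_of(picture, target): "mask" (384x512 bool, what is visible of it) and "rect" ([centre column, centre row, width, height] in pixels, round what is visible of it).
The state is a dict: "t": time; "q": joint angles; "joint_vel": joint speeds; "joint_torque": joint torques, N m; "eef_pos": TCP position; "tool_rot": TCP orientation; "contact_force": force on the tool from outside, world axes, zero at the start; "torque": the same for the moment, N m; "gripper_width": opening from 0.0 (shut) to 1.0 (fully open).
Only numpy, scipy, OpenCV 4.12 (cv2) and the standard library are available. Lean on these libraries where they do the work, as an engineer would, in place of code of your own. Each camera call takes 0.05 s, during which the arm holds its last target. There are 200 camera calls.

## Working session

There is one attempt and no reset: what is moved stays moved. The work goes in short steps, Python scripts to look and compute and a shell command to move; the robot and the scene stay as the last step left them, time stands still between calls to the robot, and variables do not carry over. Pictures are saved under pics/ and viewed, on a budget of 10 in all, crops included, one or two more only if the job needs it, and the job is handed in when it is done.

```bash
mkdir -p pics
python3 - <<'E'
from station import readout, viewer, bot
import cv2,numpy as np
o=readout.get_obs();print(o)
ims=[]
for c in("scene","top"):
    p=viewer.read_camera(c);ims.append(p["frame"])
    print(c,{k:p[k] for k in p if k!="frame"})
    for n in("yellow_knob","blue_knob","grey_knob"):
        print(n,[(np.round(r["rect"],1).tolist(),round(r["score"],2)) for r in viewer.search_frame(p,n)][:3])
    cv2.imwrite(f"pics/{c}1.png",p["frame"][:,:,::-1])
E
```

```text
{'t': 0.0, 'q': array([-1.24808036,  0.47778418,  0.02237394,  1.5564352 , -0.01149715,
        1.10931565, -0.08310271]), 'joint_vel': array([ 1.07526481e-04,  2.52467688e-04,  3.75215063e-04, -8.09018435e-05,
       -5.51271396e-04,  4.87876693e-04,  4.40804605e-04]), 'joint_torque': array([ 4.80969484e-04, -5.96436560e+01,  1.60748273e+00, -2.81213003e+01,
        1.23531074e-02,  9.01639927e-03, -9.01279606e-06]), 'eef_pos': array([0.28167631, 0.6127731 , 0.23034393]), 'tool_rot': array([-1.18643749e-04,  2.13750827e-01,  9.76887794e-01, -8.99079732e-04]), 'contact_force': array([-0.34908128, -0.20588853, -0.34943663]), 'torque': array([-0.05438577,  0.06434624, -0.0225512 ]), 'gripper_width': 1.0055495685464382}
scene {'fx': 423.1286880125265, 'fy': 423.1286880125265, 'cx': 253.26296560837142, 'cy': 193.66950614985413, 'rvec': array([ 2.33218049,  1.14497136, -0.3583387 ]), 'tvec': array([-0.3301014 , -0.29439347,  1.27488575]), 'shot': 1}
yellow_knob [([266.1, 214.1, 80.3, 80.7], 0.58)]
blue_knob [([174.1, 250.9, 69.0, 57.5], 0.62)]
grey_knob [([352.8, 147.0, 76.7, 64.0], 0.74)]
top {'fx': 437.17160633759306, 'fy': 437.17160633759306, 'cx': 252.944932887741, 'cy': 196.5412779609083, 'rvec': array([ 2.13538332, -2.16360906,  0.13711171]), 'tvec': array([0.01420426, 0.55349549, 1.07206286]), 'shot': 2}
yellow_knob [([261.2, 175.2, 61.1, 68.8], 0.67), ([348.1, 199.2, 61.1, 68.3], 0.65)]
blue_knob [([347.4, 199.5, 60.9, 66.8], 0.86)]
grey_knob [([146.9, 180.8, 58.2, 69.1], 0.62)]
```

View pics/scene1.png

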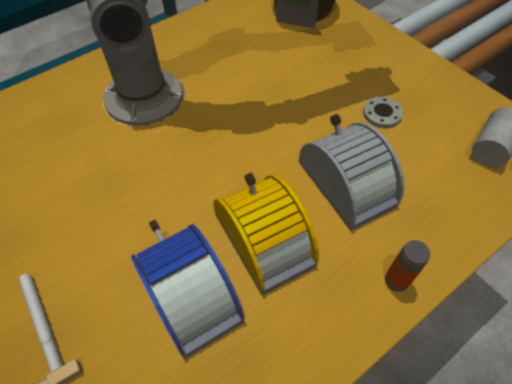

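View pics/top1.png

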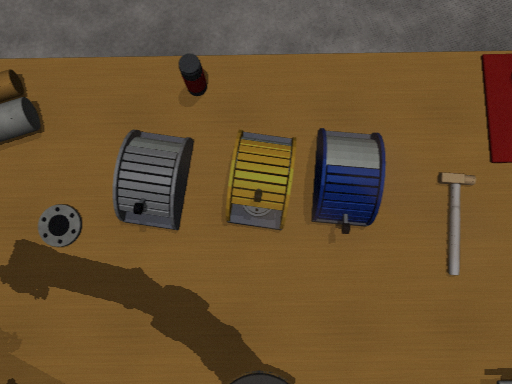

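The scene picture shows the knobs at about blue (154,225), yellow (250,179) and grey (335,119). In the top picture they are at blue (346,228), yellow (258,196) and grey (140,207). Yellow stands between grey and blue. Next I'll triangulate the knobs and zoom in on the base edges to get the yaw.

```bash
cat > h.py <<'E'
import cv2,numpy as np
from scipy.optimize import least_squares
def proj(p,X):
    K=np.array([[p["fx"],0,p["cx"]],[0,p["fy"],p["cy"]],[0,0,1.]])
    return cv2.projectPoints(np.array(X,float).reshape(-1,1,3),p["rvec"],p["tvec"],K,None)[0].reshape(-1,2)
def tri(ps,uvs):
    r=least_squares(lambda X:np.concatenate([proj(p,X)[0]-uv for p,uv in zip(ps,uvs)]),[.6,0,.1])
    return r.x,np.abs(r.fun).max()
def onplane(p,uv,z):
    return least_squares(lambda X:proj(p,[X[0],X[1],z])[0]-uv,[.6,0]).x
def dark(p,uv,r=12,th=55):
    u,v=map(int,uv);f=p["frame"][v-r:v+r,u-r:u+r].max(2)<th
    n,l,s,c=cv2.connectedComponentsWithStats(f.astype(np.uint8))
    i=1+np.argmin([np.hypot(*(c[k]-r))-(s[k,4]>25)*50 for k in range(1,n)])
    return c[i]+[u-r,v-r],s[i,4]
E
python3 - <<'E'
from station import viewer
from h import *
S=viewer.read_camera("scene");T=viewer.read_camera("top")
for n,a,b in(("y",(250,179),(258,196)),("b",(154,225),(346,228)),("g",(335,119),(140,207))):
    a,na=dark(S,a);b,nb=dark(T,b);X,e=tri([S,T],[a,b])
    print(n,a,na,b,nb,X.round(4),e.round(2),"th",np.arcsin((X[2]-.03)/.152)-np.radians(25))
cv2.imwrite("pics/crop.png",cv2.resize(T["frame"][120:240,105:395,::-1],None,fx=2.75,fy=2.75,interpolation=cv2.INTER_CUBIC))
E
```

```text
y [249.63636364 181.18181818] 22 [257.3125 194.5625] 96 [ 0.5404 -0.0048  0.163 ] 0.57 th 0.6288040729434459
b [154.8        226.93333333] 15 [343.04117647 224.27647059] 170 [ 0.4744 -0.2104  0.0973] 1.7 th 0.022460494674786224
g [335.03389831 119.88135593] 59 [139.88311688 207.28571429] 154 [0.5176 0.2634 0.155 ] 0.61 th 0.5293192249314587
```

View pics/crop.png

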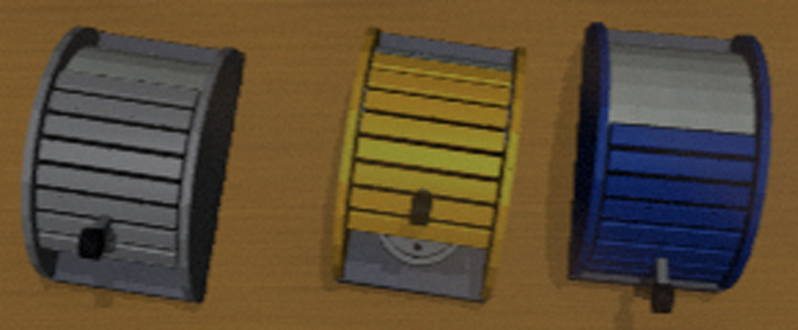

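The crop shows the slat edges clearly: yellow's lower door edge runs (348,228)-(487,248) and blue's door top edge (612,124)-(754,134). The knobs are at yellow (421,208) and blue (661,298). From these I'll get the yaws and arc geometry.

Run:
```python
from station import viewer,readout
from h import *
S=viewer.read_camera("scene");T=viewer.read_camera("top")
c=lambda u,v:np.array([u/2.75+105,v/2.75+120])
def yaw(a,b,z):
    A=onplane(T,c(*a),z);B=onplane(T,c(*b),z);d=A-B;return np.degrees(np.arctan2(-d[0],d[1])),A,B   # y axis dir
for n,L in(("y",[((348,228),(487,248),.13),((343,280),(485,298),.028),((380,47),(513,63),.028),((362,137),(504,154),.145)]),
           ("b",[((612,124),(754,134),.13),((610,173),(757,184),.145),((580,275),(718,290),.05)]),
           ("g",[((40,190),(180,215),.13),((50,140),(190,160),.145)])):
    for l in L: print(n,*[np.round(x,3) for x in yaw(*l)])
for n,a,b in(("y",(250,180),c(421,208)),("b",(154,225.5),c(661,298)),("g",(335,120),c(92,242))):
    X,e=tri([S,T],[a,b]);print(n,X.round(4),e.round(2),"th",np.arcsin((X[2]-.03)/.152)-np.radians(25))
from scipy.spatial.transform import Rotation as R
q=readout.get_obs()["tool_rot"];print(R.from_quat(q[[1,2,3,0]]).as_matrix().round(3))
W=viewer.read_camera("wrist");print(W["tool_from_camera"],W["fx"],W["cx"],W["cy"])
```

```text
y -9.006 [0.527 0.056] [ 0.508 -0.061]
y -7.979 [0.491 0.067] [ 0.473 -0.064]
y -7.877 [0.711 0.03 ] [ 0.694 -0.095]
y -7.74 [0.602 0.043] [ 0.586 -0.076]
b -4.923 [ 0.613 -0.169] [ 0.603 -0.289]
b -5.139 [ 0.568 -0.164] [ 0.557 -0.285]
b -6.99 [ 0.491 -0.149] [ 0.476 -0.273]
g -10.926 [0.563 0.317] [0.54  0.198]
g -9.004 [0.603 0.305] [0.584 0.187]
y [ 0.5387 -0.0047  0.165 ] 0.28 th 0.6565234334531629
b [ 0.4665 -0.2124  0.0942] 0.11 th -0.0004059304803150643
g [0.5159 0.2669 0.1512] 0.22 th 0.486235254846385
[[-0.909  0.418  0.   ]
 [ 0.418  0.909  0.   ]
 [ 0.     0.    -1.   ]]
[[-1.34724121e-03 -9.54685368e-01 -2.97613900e-01  7.77009771e-02]
 [ 9.99998788e-01 -1.05402042e-03 -1.14571835e-03 -2.71860256e-04]
 [ 7.80109418e-04 -2.97615083e-01  9.54685631e-01 -1.43257640e-01]
 [ 0.00000000e+00  0.00000000e+00  0.00000000e+00  1.00000000e+00]] 279.0110686953128 251.73647963085392 191.48520363425044
```

Yellow is about 0.7 rad open with yaw near -8°. Blue is shut with yaw near -5.5°. I'm moving above the yellow knob.

```bash
python3 -m handwheel '[[[-15,-14,-10],[0,0,-1],-1],[[-40,-37,-20],[0,0,-3],-1],[[-493,-454,-25],[0,0,-16.7],-1],[[-493,-454,-25],[0,0,-16.7],-1],[[-493,-454,-25],[0,0,-16.7],-1],[[-493,-454,-25],[0,0,-16.7],-1],[[-493,-454,-25],[0,0,-16.7],-1],[[-493,-454,-25],[0,0,-16.7],-1],[[-493,-454,-25],[0,0,-16.7],-1],[[-493,-454,-25],[0,0,-16.7],-1],[[-493,-454,-25],[0,0,-16.7],-1],[[-493,-454,-25],[0,0,-16.7],-1],[[-493,-454,-25],[0,0,-16.7],-1],[[-493,-454,-25],[0,0,-16.7],-1],[[-493,-454,-25],[0,0,-16.7],-1],[[-493,-454,-25],[0,0,-16.7],-1],[[-493,-454,-25],[0,0,-16.7],-1],[[-493,-454,-25],[0,0,-16.7],-1],[[-493,-454,-25],[0,0,-16.7],-1],[[-493,-454,-25],[0,0,-16.7],-1]]' 40
cat >> h.py <<'E'
from scipy.spatial.transform import Rotation as R
def toolR(o): return R.from_quat(np.array(o["tool_rot"])[[1,2,3,0]]).as_matrix()
def wristproj(W,o,X):
    M=np.linalg.inv(W["tool_from_camera"])
    t=toolR(o).T@(np.array(X,float).reshape(-1,3)-o["eef_pos"]).T
    c=(M[:3,:3]@t).T+M[:3,3]
    return np.c_[W["fx"]*c[:,0]/c[:,2]+W["cx"],W["fy"]*c[:,1]/c[:,2]+W["cy"]]
E
python3 - <<'E'
from station import viewer,readout
from h import *
o=readout.get_obs();W=viewer.read_camera("wrist");np.savez("w1.npz",**{k:W[k] for k in W},pos=o["eef_pos"],rot=o["tool_rot"])
print(o["eef_pos"],toolR(o).round(3).tolist(),wristproj(W,o,[.5387,-.0047,.165]))
cv2.imwrite("pics/w1.png",W["frame"][:,:,::-1])
E
```

```text
t: 2.32
eef_pos: [0.54, -0.0043, 0.2562]
tool_rot: [-0.0, 0.069, 0.998, 0.0]
contact_force: [-0.2, 0.7, 0.7]
gripper_width: 1.001
[ 0.54004772 -0.00431137  0.25621102] [[-0.99, 0.139, -0.0], [0.139, 0.99, 0.001], [0.0, 0.001, -1.0]] [[251.10558631 195.18692171]]
```

View pics/w1.png

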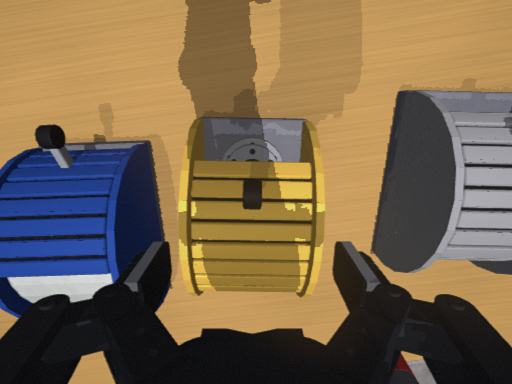

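The wrist view shows the yellow knob at (253,194), against a prediction of (251,195), so it's well aligned. I'll descend and grip.

```bash
python3 -m handwheel '[[[1,1,25],[0,0,0],-1],[[1,1,55],[0,0,0],-1],[[1,1,85],[0,0,0],-1],[[1,1,109],[0,0,0],-1],[[1,1,109],[0,0,0],-1],[[1,1,109],[0,0,0],1],[[1,1,109],[0,0,0],1],[[1,1,109],[0,0,0],1],[[1,1,109],[0,0,0],1],[[1,1,109],[0,0,0],1],[[1,1,109],[0,0,0],1],[[1,1,109],[0,0,0],1],[[1,1,109],[0,0,0],1],[[1,1,109],[0,0,0],1],[[1,1,109],[0,0,0],1]]' 40
```

```text
t: 3.62
eef_pos: [0.5398, -0.0042, 0.1483]
tool_rot: [0.001, 0.07, 0.998, 0.0]
contact_force: [-0.9, 0.0, 6.2]
gripper_width: 0.176
```

Gripped, with the opening at 15 mm. Next is the first half of the closing arc.

```bash
python3 -m handwheel '[[[3,0,1.5],[0,0,0],1],[[6,0,3],[0,0,0],1],[[10.6,0,5.6],[0,0,0],1],[[15.1,0,8.3],[0,0,0],1],[[19.5,0,11.2],[0,0,0],1],[[23.9,0,14.2],[0,0,0],1],[[28.2,0,17.5],[0,0,0],1],[[32.3,0,20.8],[0,0,0],1],[[36.3,0,24.3],[0,0,0],1],[[40.2,0,27.9],[0,0,0],1],[[40.2,0,27.9],[0,0,0],1]]' 40
```

```text
t: 4.53
eef_pos: [0.5001, 0.0022, 0.1202]
tool_rot: [0.001, 0.07, 0.998, 0.001]
contact_force: [-0.3, 3.2, 2.6]
gripper_width: 0.185
```

```bash
python3 -m handwheel '[[[3.8,0,3.7],[0,0,0],1],[[7.4,0,7.6],[0,0,0],1],[[10.9,0,11.6],[0,0,0],1],[[14.2,0,15.7],[0,0,0],1],[[17.4,0,20],[0,0,0],1],[[20.4,0,24.3],[0,0,0],1],[[23.3,0,28.8],[0,0,0],1],[[26,0,33.3],[0,0,0],1],[[29.2,0,39.1],[0,0,0],1],[[31.6,0,43.9],[0,0,0],1],[[31.6,0,43.9],[0,0,0],1]]' 40
python3 - <<'E'
from station import viewer,readout
from h import *
S=viewer.read_camera("scene");W=viewer.read_camera("wrist")
im=np.hstack([cv2.resize(S["frame"][100:292,100:356],(512,384)),W["frame"]])
cv2.imwrite("pics/c2.png",cv2.resize(im,(800,300))[:,:,::-1])
E
```

```text
t: 5.45
eef_pos: [0.4686, 0.0072, 0.0755]
tool_rot: [0.001, 0.07, 0.998, 0.001]
contact_force: [-0.1, 4.9, -0.6]
gripper_width: 0.182
```

View pics/c2.png

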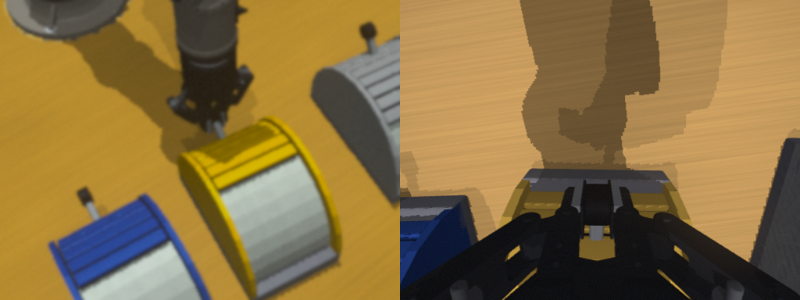

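The yellow door is rolled down nearly to the base. I'll nudge it to the stop, release and rise.

```bash
python3 -m handwheel '[[[1,0,3],[0,0,0],1],[[2,0,5],[0,0,0],1],[[2,0,5],[0,0,0],1]]' 40; python3 -m handwheel '[[[0,0,0],[0,0,0],-1],[[0,0,0],[0,0,0],-1],[[0,0,0],[0,0,0],-1],[[0,0,0],[0,0,0],-1],[[0,0,0],[0,0,0],-1],[[0,0,0],[0,0,0],-1],[[0,0,-20],[0,0,0],-1],[[0,0,-50],[0,0,0],-1],[[0,0,-85],[0,0,0],-1],[[0,0,-120],[0,0,0],-1],[[0,0,-155],[0,0,0],-1],[[0,0,-180],[0,0,0],-1],[[0,0,-180],[0,0,0],-1]]'
python3 - <<'E'
from station import viewer,readout
from h import *
o=readout.get_obs();W=viewer.read_camera("wrist")
print(o["eef_pos"],toolR(o).round(3).tolist())
S=viewer.read_camera("scene");T=viewer.read_camera("top")
im=np.hstack([cv2.resize(S["frame"][100:292,100:356],(512,384)),W["frame"]])
cv2.imwrite("pics/c3.png",cv2.resize(im,(800,300))[:,:,::-1])
E
```

```text
t: 5.8
eef_pos: [0.4671, 0.0075, 0.0717]
tool_rot: [0.0, 0.07, 0.998, 0.001]
contact_force: [-3.1, 6.4, 11.4]
gripper_width: 0.181
t: 6.88
eef_pos: [0.4693, 0.0064, 0.2557]
tool_rot: [0.004, 0.07, 0.998, 0.001]
contact_force: [1.1, -0.1, 0.7]
gripper_width: 0.997
[0.46932235 0.00639834 0.25566393] [[-0.99, 0.139, 0.009], [0.139, 0.99, 0.002], [-0.009, 0.003, -1.0]]
```

View pics/c3.png

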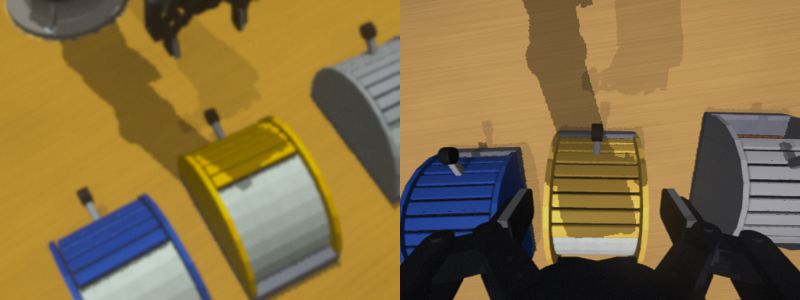

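Yellow looks fully shut; the stop pushed back with 11 N. Moving above blue.

```bash
python3 -m handwheel '[[[-3,-20,0],[0,0,-1],-1],[[-29,-217,0],[0,0,-2.5],-1],[[-29,-217,0],[0,0,-2.5],-1],[[-29,-217,0],[0,0,-2.5],-1],[[-29,-217,0],[0,0,-2.5],-1],[[-29,-217,0],[0,0,-2.5],-1],[[-29,-217,0],[0,0,-2.5],-1],[[-29,-217,0],[0,0,-2.5],-1],[[-29,-217,0],[0,0,-2.5],-1],[[-29,-217,0],[0,0,-2.5],-1]]'
python3 - <<'E'
from station import viewer,readout
from h import *
o=readout.get_obs();W=viewer.read_camera("wrist")
print(o["eef_pos"],toolR(o).round(3).tolist(),wristproj(W,o,[.4665,-.2124,.0942]))
S=viewer.read_camera("scene");T=viewer.read_camera("top")
cv2.imwrite("pics/w4.png",W["frame"][:,:,::-1])
E
```

```text
t: 7.87
eef_pos: [0.4647, -0.2109, 0.2494]
tool_rot: [-0.001, 0.047, 0.999, 0.0]
contact_force: [0.2, 0.0, 0.3]
gripper_width: 0.998
[ 0.46465386 -0.21092678  0.24942868] [[-0.996, 0.093, -0.002], [0.093, 0.996, 0.001], [0.002, 0.001, -1.0]] [[250.48717541 180.30153368]]
```

View pics/w4.png

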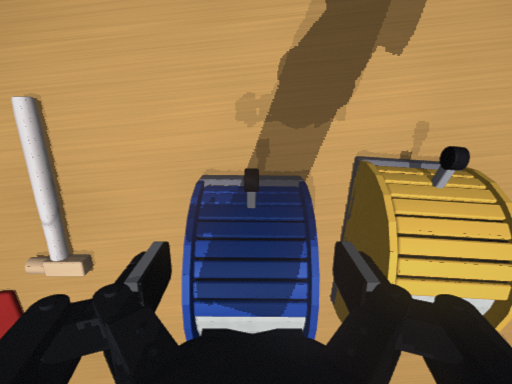

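The blue knob is at (251,180), exactly where predicted. I'll descend and grip.

```bash
python3 -m handwheel '[[[-2,-1,20],[0,0,0],-1],[[-2,-1,55],[0,0,0],-1],[[-2,-1,90],[0,0,0],-1],[[-2,-1,125],[0,0,0],-1],[[-2,-1,155],[0,0,0],-1],[[-2,-1,174],[0,0,0],-1],[[-2,-1,174],[0,0,0],-1],[[-2,-1,174],[0,0,0],1],[[-2,-1,174],[0,0,0],1],[[-2,-1,174],[0,0,0],1],[[-2,-1,174],[0,0,0],1],[[-2,-1,174],[0,0,0],1],[[-2,-1,174],[0,0,0],1],[[-2,-1,174],[0,0,0],1],[[-2,-1,174],[0,0,0],1],[[-2,-1,174],[0,0,0],1],[[-2,-1,174],[0,0,0],1]]' 40
```

```text
t: 9.43
eef_pos: [0.4672, -0.2119, 0.077]
tool_rot: [0.0, 0.047, 0.999, 0.001]
contact_force: [-0.9, 5.5, 3.7]
gripper_width: 0.184
```

Gripped, with the opening at 15.6 mm. Now the first half of the opening arc.

```bash
python3 -m handwheel '[[[-3,0,-6],[0,0,0],1],[[-6.2,0,-11.8],[0,0,0],1],[[-9.6,0,-17.5],[0,0,0],1],[[-13.3,0,-23],[0,0,0],1],[[-17.2,0,-28.3],[0,0,0],1],[[-21.4,0,-33.5],[0,0,0],1],[[-25.7,0,-38.5],[0,0,0],1],[[-30.3,0,-43.3],[0,0,0],1],[[-35.1,0,-47.9],[0,0,0],1],[[-40.1,0,-52.2],[0,0,0],1],[[-45.3,0,-56.4],[0,0,0],1],[[-50.6,0,-60.3],[0,0,0],1],[[-50.6,0,-60.3],[0,0,0],1]]' 40
```

```text
t: 10.52
eef_pos: [0.5167, -0.217, 0.1368]
tool_rot: [-0.001, 0.047, 0.999, 0.001]
contact_force: [-0.9, 6.1, 0.2]
gripper_width: 0.175
```

```bash
python3 -m handwheel '[[[-5.5,0,-3.7],[0,0,0],1],[[-11.2,0,-7.1],[0,0,0],1],[[-17,0,-10.3],[0,0,0],1],[[-23,0,-13.3],[0,0,0],1],[[-29,0,-16],[0,0,0],1],[[-35.2,0,-18.3],[0,0,0],1],[[-41.5,0,-20.5],[0,0,0],1],[[-47.9,0,-22.3],[0,0,0],1],[[-54.3,0,-23.9],[0,0,0],1],[[-60.8,0,-25.2],[0,0,0],1],[[-67.4,0,-26.2],[0,0,0],1],[[-74,0,-26.9],[0,0,0],1],[[-81.9,0,-27.4],[0,0,0],1],[[-87,0,-27.5],[0,0,0],1],[[-91,0,-27.5],[0,0,0],1],[[-93,0,-27.5],[0,0,0],1],[[-93,0,-27.5],[0,0,0],1]]' 40
```

```text
t: 11.93
eef_pos: [0.6088, -0.2263, 0.1641]
tool_rot: [-0.002, 0.048, 0.999, 0.001]
contact_force: [-2.3, 4.1, -1.6]
gripper_width: 0.182
```

```bash
python3 -m handwheel '[[[-3,0,0],[0,0,0],1],[[-5,0,0],[0,0,0],1],[[-5,0,0],[0,0,0],1]]' 40; python3 -m handwheel '[[[0,0,0],[0,0,0],-1],[[0,0,0],[0,0,0],-1],[[0,0,0],[0,0,0],-1],[[0,0,0],[0,0,0],-1],[[0,0,0],[0,0,0],-1],[[0,0,0],[0,0,0],-1],[[0,0,0],[0,0,0],-1],[[0,0,-20],[0,0,0],-1],[[0,0,-50],[0,0,0],-1],[[0,0,-85],[0,0,0],-1],[[100,0,-100],[0,0,0],-1],[[100,0,-100],[0,0,0],-1],[[100,0,-100],[0,0,0],-1],[[100,0,-100],[0,0,0],-1]]'
python3 - <<'E'
from station import viewer,readout
from h import *
o=readout.get_obs();W=viewer.read_camera("wrist")
print(o["eef_pos"])
S=viewer.read_camera("scene");T=viewer.read_camera("top")
np.savez("last.npz",S=S["frame"],T=T["frame"])
cv2.imwrite("pics/c5.png",np.hstack([cv2.resize(S["frame"][90:300,110:390],(400,300)),cv2.resize(T["frame"][110:260,110:390],(400,300))])[:,:,::-1])
cv2.imwrite("pics/w5.png",W["frame"][:,:,::-1])
E
```

```text
t: 12.18
eef_pos: [0.6134, -0.2268, 0.1639]
tool_rot: [-0.002, 0.048, 0.999, 0.001]
contact_force: [-3.6, 4.3, -0.9]
gripper_width: 0.184
t: 13.35
eef_pos: [0.5112, -0.2194, 0.2654]
tool_rot: [0.0, 0.049, 0.999, 0.001]
contact_force: [0.1, -0.7, -0.5]
gripper_width: 1.005
[ 0.51122694 -0.21940288  0.26537103]
```

View pics/c5.png

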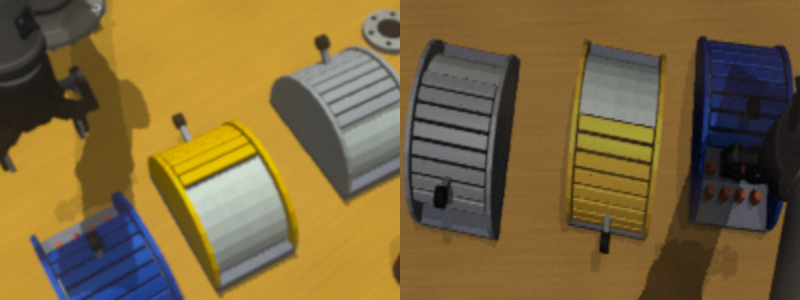

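View pics/w5.png

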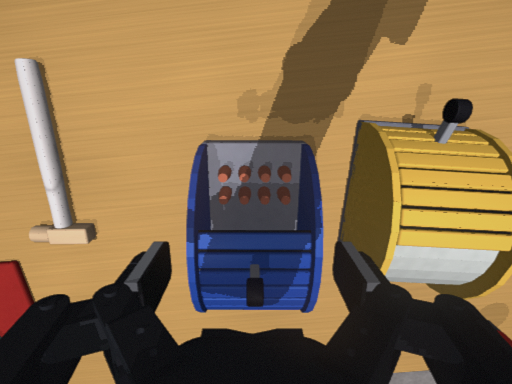

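Blue is rolled far back with the nozzles exposed, and grey is unchanged. Next I'll triangulate all three knobs to confirm the angles.

Run:
```python
from station import viewer,readout
from h import *
o=readout.get_obs();W=viewer.read_camera("wrist")
S=viewer.read_camera("scene");T=viewer.read_camera("top")
for n,a,b in(("y",(236,174.7),(252.8,230.5)),("b",(176.5,260),(358.5,162.5)),("g",(335.4,120),(138.7,208))):
    X,e=tri([S,T],[a,b]);print(n,X.round(4),e.round(2))
# wrist prediction of blue knob at various angles; axis (.6038,-.2256), yaw -5.4
r=np.array([.9956,-.094,0])
for ax in((.6038,-.2256),(.612,-.2264)):
  for th in(.95,1.0,1.05,1.1,1.15):
    p=th+np.radians(25);X=np.array([*ax,.03])-r*.152*np.cos(p)+[0,0,.152*np.sin(p)]
    print(ax,th,X.round(3),wristproj(W,o,X).round(1),proj(S,X).round(1),proj(T,X).round(1))
```

```text
y [0.4648 0.0086 0.0929] 0.27
b [ 0.6082 -0.228   0.1812] 0.67
g [0.5163 0.2669 0.1513] 0.52
(0.6038, -0.2256) 0.95 [ 0.576 -0.223  0.179] [[252.9 260.1]] [[169.3 246.5]] [[356.  176.6]]
(0.6038, -0.2256) 1.0 [ 0.584 -0.224  0.181] [[252.9 267.9]] [[171.  249.3]] [[356.3 173.2]]
(0.6038, -0.2256) 1.05 [ 0.591 -0.224  0.181] [[252.9 275.4]] [[172.7 252.2]] [[356.6 169.8]]
(0.6038, -0.2256) 1.1 [ 0.599 -0.225  0.182] [[252.9 282.6]] [[174.4 255.2]] [[356.8 166.4]]
(0.6038, -0.2256) 1.15 [ 0.606 -0.226  0.182] [[252.9 289.5]] [[176.3 258.4]] [[357. 163.]]
(0.612, -0.2264) 0.95 [ 0.584 -0.224  0.179] [[252.8 267.9]] [[171.2 249.9]] [[356.2 173. ]]
(0.612, -0.2264) 1.0 [ 0.592 -0.224  0.181] [[252.9 275.5]] [[172.9 252.7]] [[356.5 169.5]]
(0.612, -0.2264) 1.05 [ 0.599 -0.225  0.181] [[252.9 282.9]] [[174.6 255.6]] [[356.8 166.1]]
(0.612, -0.2264) 1.1 [ 0.607 -0.226  0.182] [[252.9 290. ]] [[176.4 258.7]] [[357.  162.8]]
(0.612, -0.2264) 1.15 [ 0.614 -0.227  0.182] [[252.9 296.8]] [[178.2 261.9]] [[357.2 159.4]]
```

The vision checks agree: yellow z is 93 mm (shut is 94). The blue knob travelled 142 mm rearward to z 181 mm (fully open is 140 and 182). Grey has not moved. Handing in.

```bash
python3 -c "
from station import bot
print(bot.hand_in())"
```

```text
the job is handed in; nothing more can be done
None
```

I rolled the yellow store's door fully shut and the blue store's door fully open, then handed the job in at about 14 s of the 48 s. The arm was raised clear of everything with the gripper open. I pinched each knob from above and moved it along its arc.

| Door | Last check by triangulation from the scene and top cameras |
|---|---|
| Yellow | Knob at z = 93 mm, where shut is 94 mm. The stop pushed back with about 11 N during the final nudge. |
| Blue | Knob at z = 181 mm and 142 mm rearward of its start, where fully open is 182 mm and about 140 mm. The nozzles are in view. |
| Grey | Knob within 1 mm of where it started. |

One check did not agree: I felt no clear stop force at the end of the blue door's travel, only about 4 N of drag. The tool ended about 5 mm further back than the knob does, so the knob probably slipped a little between the pads. For blue I therefore relied on the camera positions, which put the door at least 1.1 rad open against the 1.05 needed.

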